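# Tip the sensor module out of its foam and turn it onto its face

### The arm

A 7-joint arm with a two-finger parallel gripper is mounted at the origin on a cart in front of the work surface, level with it; the furniture and walls round the work are solid. World frame = base frame: x ahead of the robot, y to its left, z up, the work surface at z = 0. Lengths are in m, angles in rad, forces in N, time in s.
With the tool pointing down it reaches from about 0.35 to 0.775 m from the base axis. Payload 3.1 kg.
Tool frame: the origin (TCP) lies midway between the tips of the shut fingers; the grasp point (between the pads) lies 19 mm behind it; z points along the fingers, y is the line along which they close (so a half turn about z gives the same grasp; the last joint's range is limited). The gripper opens to 85 mm and grips with 20 to 120 N. Pads are 22 mm wide; open, the fingers measure 114 mm over their backs; the gripper's body (76 mm by 85 mm) begins 54 mm behind the grasp point. The pads swing forward as they close: fully open they stand 13 mm farther back than shut.
Start: joints at [-1.163, 0.311, 0.014, 1.512, -0.004, 1.319, -0.027], TCP at [0.239, 0.495, 0.231] pointing down, gripper open.
Joint ranges: [-2.7, 2.7], [-0.3, 1.91], [-1.27, 1.3], [0.12, 2.57], [-1.44, 4.58], [0.2, 2.03], [-3.05, 3.05]. Speed limits (rad/s): [2.79, 2.79, 3.14, 3.14, 3.14, 3.14, 3.14].

### API

Orientations are given as a unit quaternion [w, x, y, z].
In Python, from bench import observe, cams, ticket gives the robot as it stands. The module is installed in compiled form; this text tells all that it offers.
- The arm moves only by the tool step_arm, never from a script. Its argument "deltas" is a list of rows, each a list of 7 numbers: the shift along the world's x, y, z in mm, then the turn, a rotation vector about the world's x, y, z in rad, then the finger opening in mm, from 0 to 85.4. In form: [[tx, ty, tz, ax, ay, az, jaw], ...]. A call has 1 to 12 rows; each row is the pose to reach, as a shift and turn from the pose commanded when the call began; what a row does not reach only later rows make up. A row lasts 1/12 s, in which the tool goes at most 41.7 mm and 7.16 degrees, less where a joint would pass 70% of its speed; a pose out of reach is approached as far as the arm can. A call with a gripper value outside its range is refused whole. The fingers move at their own pace and stop on an object; the grip force is fixed at half the most. Time passes only in rows, so rows that repeat a pose let the fingers close. It gives the time, the measured TCP pose, the force, the opening and the grip force at its end, in the units of the state.
- observe(): the state, without advancing time (a new reading comes with each control period).
- cams.get_image(name): name is "side" or "top"; returns the picture (384x512x3 uint8, red, green, blue); there is no depth.
- cams.camera_info(name): a dict with "vfov" (degrees; the focal length in pixels is half the picture's height over the tangent of half this angle, whatever the lens; pixels are square), "cx", "cy" (the principal point, pixels), "k1" (the pictures are not rectified: a ray, as slopes to the right and down, at radius r is drawn at 1 + k1 r^2 times it, then the intrinsics apply), "R" (3x3) and "t" (3): a world point X has camera coordinates R X + t. Camera axes: x right, y down, z forward; pixel columns grow to the right and rows downward; lengths in m; the calibration is good to about 2 mm. A picture is of the moment at which its call begins. camera_info takes no time and is no camera call.
- ticket.finish_job(): hands the job in; it is judged then, once.
The state is a dict: "t": time; "joints": joint angles; "joint_vel": joint speeds; "tau": joint torques, N m; "tool_pos": TCP position; "tcp_rot": TCP orientation; "contact_force": force on the tool from outside, world axes, zero at the start; "ft_torque": the same for the moment, N m; "grip_width": finger opening in m; "grasp_force": force on a finger pad.
Only numpy, scipy, OpenCV 4.12 (cv2) and the standard library are available. Lean on these libraries where they do the work, as an engineer would, in place of code of your own. Each camera call takes 0.05 s, during which the arm holds its last target. There are 200 camera calls.

### The job

The sensor module lies flush in its tight foam cutout, window up. Reach under its overhanging edge from the foam's open front, tip it up until it stands on its end in the cutout and let go of it there; then take it from above and lay it window down, back cover up, flat in the shallow aluminium tray. Do not drop it, and leave the things standing round about where they are.

Things in the scene. Friction and masses are not known exactly. Their poses are not given: they have to be found in the camera images.
- sensor_module: loose aluminium box 64 (x) x 54 (y) x 20 (z) mm, 0.17 to 0.35 kg; round dark window in its top (+z), screwed back cover below. Origin: centre of the underside. Starts window up in the foam, axes parallel to the foam's, top flush with it, about 1.5 mm play. On end: +x end down, -x end up, window towards the raised back; it then stands by itself on its 20 mm deep end.
- front_edge (a point): middle of the module's lower front edge (its -x end, underside): the edge to get under. At the start it overhangs a hollow: the seat under the module begins only 12 mm further back.
- foam_insert: fixed dark grey foam block, top at z = 56 mm, on a plastic base plate 160 x 160 x 4 mm. Origin: centre of the plate's underside; its open front (-x) faces roughly to the robot's right. Foam: x -10 to 79, y -79 to 79 mm. Module cutout: x -5.5 to 61, y 6 to 63 mm, seat at z = 38 mm; its back wall leans back 12 degrees, up to z = 64 mm. A square cutout beside it holds a pot, level with the top.
- mouth (a point): point on the base plate (z = 4 mm) below the foam's front face, in the middle of the 46 mm wide opening under and before the module's front edge. Ahead of the foam (-x) the base plate is bare, with a 3 mm lip at its rim 70 mm away. The hollow goes in 19 mm along +x from here and is 34 mm high, so that finger tips leaning forward can get under the edge.
- work_tray: fixed shallow aluminium tray with a dark rubber floor, outside 150 x 150 x 12 mm, walls 4 mm, floor surface 4 mm above its origin. Origin: centre of the underside. It and the foam insert may stand in either order, left or right.
- parts_pot_1: small round lidded pot, 42 mm across, 20 mm high, loose in the foam's second cutout; to be left alone. Origin: centre of the underside.
- loupe: black eye loupe, 36 mm across, 30 mm high, loose bystander. Origin: centre of the underside.
- putty: small block of putty 22 x 30 x 12 mm, loose bystander. Origin: centre of the underside.
- oil_block: black oil cup block 26 x 88 x 16 mm, loose bystander. Origin: centre of the underside.
- parts_pot_0: small round lidded pot 42 mm across, 20 mm high, loose bystander. Origin: centre of the underside.

How it is judged:
By the outcome, as a careful person would: the job done as asked, in the order asked, and still so for the second after the job is handed in, with the robot touching nothing.
It also fails if it takes over 64 s, if anything falls off the work surface, if the arm or the gripper's body presses on something with over 40 N, if the wrist force passes 120 N, or if a joint passes its speed limit or range.

## Working session

There is one attempt and no reset: what is moved stays moved. The work goes in short steps, Python scripts to look and compute and a tool call to move; the robot and the scene stay as the last step left them, time stands still between calls to the robot, and variables do not carry over. Pictures are saved under pics/ and viewed, at most 10 in all, crops included, and the job is handed in when it is done.

Besides the shell and the picture viewer there is one more tool, called after "Emit:" as name([rows], argument=value, ...), one row to a line, values as JSON. step_arm: Moves the arm, as the interface text tells. Its arguments: {"type":"object","properties":{"deltas":{"type":"array"}},"required":["deltas"]}

```bash
mkdir -p pics; cat > h.py <<'E'
import numpy as np, cv2
from bench import observe, cams, ticket
def px(name,P):
    c=cams.camera_info(name); f=192/np.tan(np.radians(c['vfov'])/2)
    p=np.atleast_2d(P)@np.array(c['R']).T+np.array(c['t']); s=p[:,:2]/p[:,2:]
    s=s*(1+c['k1']*(s**2).sum(1,keepdims=True)); return s*f+[c['cx'],c['cy']]
def ray(name,uv):
    c=cams.camera_info(name); f=192/np.tan(np.radians(c['vfov'])/2)
    d=(np.array(uv,float)-[c['cx'],c['cy']])/f; s=d.copy()
    for _ in range(20): s=d/(1+c['k1']*(s@s))
    R=np.array(c['R']); return -R.T@np.array(c['t']), R.T@np.array([s[0],s[1],1])
def onz(name,uv,z):
    o,d=ray(name,uv); return o+d*(z-o[2])/d[2]
def save(name,fn,crop=None,scale=1):
    im=cams.get_image(name)[:,:,::-1].copy(); cv2.imwrite('pics/raw_'+fn,im)
    if crop: x0,y0,x1,y1=crop; im=im[y0:y1,x0:x1]
    cv2.imwrite('pics/'+fn,cv2.resize(im,None,fx=scale,fy=scale,interpolation=cv2.INTER_CUBIC))
E
python3 - <<'E'
from h import *
save('top','t0.png',None,1.5);save('side','s0.png',None,1.5)
for n in('top','side'):
    c=cams.camera_info(n);print(n,c['vfov'],c['k1'],(-np.array(c['R']).T@np.array(c['t'])).round(3),np.array(c['R']).round(2).tolist())
s=observe();print(s['tool_pos'],s['tcp_rot'],s['grip_width'],s['t'])
E
```

```text
top 45.523904644654124 -0.08856339505344218 [0.39  0.189 0.96 ] [[0.02, -1.0, -0.01], [-0.99, -0.02, -0.14], [0.14, 0.01, -0.99]]
side 44.22603160063027 -0.0805269649021146 [0.448 0.965 0.541] [[-1.0, -0.08, -0.01], [-0.03, 0.54, -0.84], [0.07, -0.84, -0.54]]
[0.23882503 0.49471492 0.23030858] [-1.97002420e-04  2.22953941e-01  9.74828371e-01 -1.07126055e-03] 0.08552356817832943 0.1
```

View pics/t0.png

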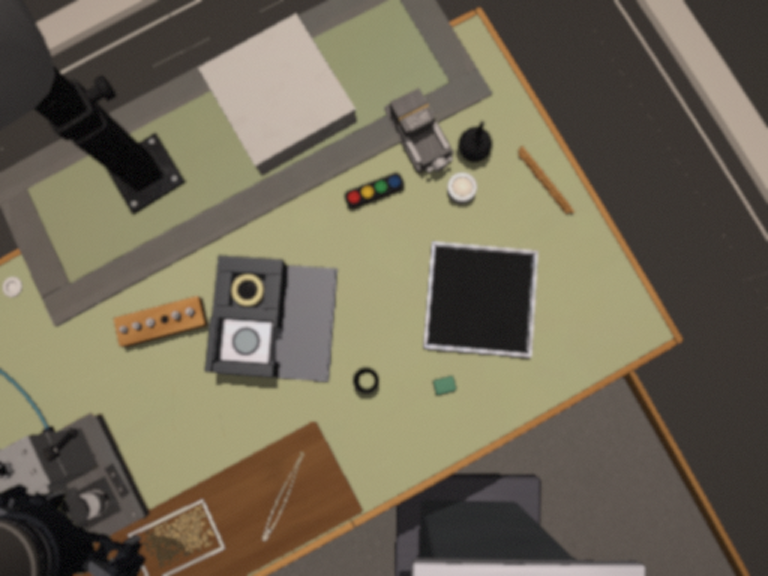

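View pics/s0.png

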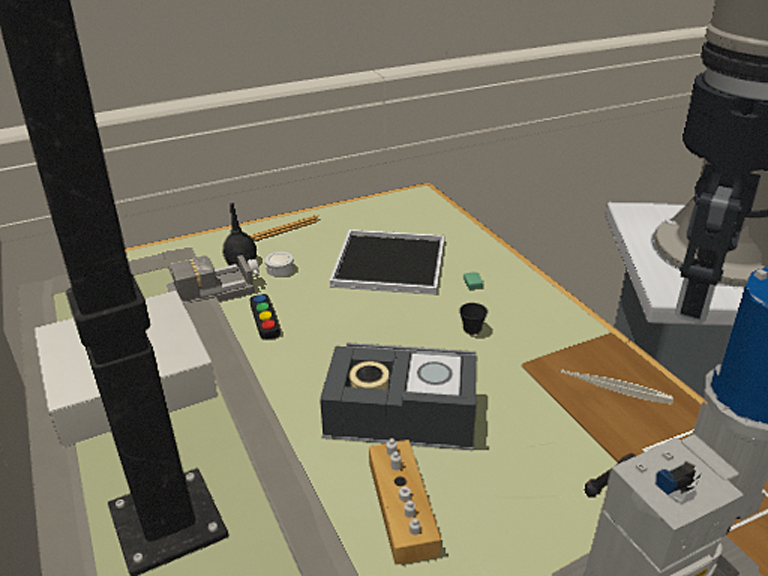

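The top view shows the foam at about (270,318) with its bare plate to the right (-y), the module at (246,342) in the near half, the pot at (248,289), and the tray at (481,299). The loupe is at (366,381) and the putty at (444,385). The side view agrees with this.

```bash
python3 - <<'E'
from h import *
im=cv2.imread('pics/raw_t0.png')
def quad(x0,y0,x1,y1,th,inv=False):
    g=cv2.cvtColor(im,cv2.COLOR_BGR2GRAY)[y0:y1,x0:x1]
    m=((g<th) if inv else (g>th)).astype(np.uint8)
    cs,_=cv2.findContours(m,cv2.RETR_EXTERNAL,cv2.CHAIN_APPROX_NONE)
    c=max(cs,key=cv2.contourArea); r=cv2.minAreaRect(c)
    return cv2.boxPoints(r)+[x0,y0],cv2.contourArea(c)
def rep(n,q,z,cam='top'):
    P=np.array([onz(cam,p,z) for p in q])[:,:2]*1000
    e=P[1]-P[0];f=P[2]-P[1]
    print(n,'c',P.mean(0).round(1),'sizes',np.linalg.norm(e).round(1),np.linalg.norm(f).round(1),'ang',np.degrees(np.arctan2(e[1],e[0])).round(1),np.degrees(np.arctan2(f[1],f[0])).round(1))
q,a=quad(140,205,190,250,150);print(q.round(1).tolist(),a);rep('module',q,.056)
q,a=quad(275,150,370,245,150);print(q.round(1).tolist(),a);rep('tray outer',q,.012)
# tray floor dark
q,a=quad(285,162,358,237,60,True);rep('tray inner dark',q,.012)
# base plate mask: greyish, low saturation, between foam & mat
hsv=cv2.cvtColor(im,cv2.COLOR_BGR2HSV)
print('plate hsv',hsv[215,208],'mat',hsv[215,240],'foam',hsv[225,146],'modwhite',hsv[220,150])
sub=hsv[160:265,130:235]; m=((sub[...,1]<50)).astype(np.uint8)
cs,_=cv2.findContours(m,cv2.RETR_EXTERNAL,cv2.CHAIN_APPROX_NONE);c=max(cs,key=cv2.contourArea)
c=cv2.convexHull(c)+np.array([130,160]);ap=cv2.approxPolyDP(c,3,True)[:,0];print('foam outline',ap.tolist())
for p in ap: print((onz('top',p,.004)*1000).round(1)[:2])
im=cv2.imread('pics/raw_s0.png')
q,a=quad(265,230,315,270,140);print(q.round(1).tolist(),a)
E
```

```text
[[147.1, 239.2], [149.0, 212.6], [180.4, 214.8], [178.5, 241.5]] 781.5
module c [441.6 385.8] sizes 53.1 63.4 ang -1.0 -92.7
[[275.0, 150.0], [369.0, 150.0], [369.0, 244.0], [275.0, 244.0]] 8836.0
tray outer c [515.8  66.5] sizes 200.3 199.0 ang -88.6 179.4
tray inner dark c [510.5  70.3] sizes 135.6 135.9 ang -3.9 -93.5
plate hsv [160   6 124] mat [ 26  69 169] foam [135  12  41] modwhite [174   6 207]
foam outline [[145, 171], [224, 179], [217, 254], [137, 247]]
[563.1 443.8]
[549.3 273.8]
[391.3 283.1]
[401.3 451.7]
[[270.7, 260.7], [272.5, 234.6], [307.3, 237.0], [305.5, 263.1]] 819.5
```

Emit:
step_arm([
  [40, -50, 20, 0, 0, -0.12, 0],
  [70, -85, 20, 0, 0, -0.24, 0],
  [100, -120, 20, 0, 0, -0.36, 0],
  [130, -155, 20, 0, 0, -0.48, 0],
  [160, -190, 20, 0, 0, -0.6, 0],
  [190, -220, 20, 0, 0, -0.72, 0],
  [200, -250, 20, 0, 0, -0.84, 0],
  [200, -265, 20, 0, 0, -0.96, 0],
  [200, -265, 20, 0, 0, -1.08, 0],
  [200, -265, 20, 0, 0, -1.17, 0],
  [200, -265, 20, 0, 0, -1.17, 0],
  [200, -265, 20, 0, 0, -1.17, 0],
])

```text
t: 1.1
tool_pos: [0.4387, 0.2305, 0.2509]
tcp_rot: [-0.0, 0.723, 0.691, -0.0]
contact_force: [-0.3, -0.3, -0.2]
grip_width: -0.0001
grasp_force: 0.0
```

```bash
cat >> h.py <<'E'
from scipy.spatial.transform import Rotation as Ro
def st():
    s=observe(); w,x,y,z=s['tcp_rot']; M=Ro.from_quat([x,y,z,w]).as_matrix()
    print('t',round(s['t'],2),'pos',(np.array(s['tool_pos'])*1000).round(1),'j',np.round(s['joints'],2),'F',np.round(s['contact_force'],1),'w',round(s['grip_width']*1000,1))
    print(' toolz',M[:,2].round(3),'tooly',M[:,1].round(3)); return s,M
E
python3 -c "
from h import *
st()"
```

```text
t 1.1 pos [438.7 230.5 250.9] j [-0.83  0.19  0.37  1.63 -0.07  1.33 -0.5 ] F [-0.3 -0.3 -0.2] w -0.1
 toolz [-0.001 -0.    -1.   ] tooly [ 0.999 -0.046 -0.001]
```

Emit:
step_arm([
  [0, -5, 0, 0.11, -0.005, 0, 0],
  [0, -10, 0, 0.22, -0.011, 0, 0],
  [0, -15, 0, 0.33, -0.017, 0, 0],
  [0, -20, 0, 0.44, -0.022, 0, 0],
  [0, -20, 0, 0.55, -0.028, 0, 0],
  [0, -20, 0, 0.66, -0.033, 0, 0],
  [0, -20, 0, 0.77, -0.038, 0, 0],
  [0, -20, 0, 0.785, -0.039, 0, 0],
  [0, -20, 0, 0.785, -0.039, 0, 0],
])

```text
t: 1.85
tool_pos: [0.4385, 0.2093, 0.2496]
tcp_rot: [-0.264, 0.67, 0.636, 0.276]
contact_force: [0.7, 1.6, -0.7]
grip_width: 0.0001
grasp_force: 0.0
```

```bash
python3 -c "
from h import *
st()"
```

```text
t 1.85 pos [438.5 209.3 249.6] j [-0.4   0.15  0.53  1.97 -0.91  1.28  0.46] F [ 0.7  1.6 -0.7] w 0.1
 toolz [ 0.034  0.705 -0.708] tooly [ 0.999 -0.051 -0.003]
```

Emit:
step_arm([
  [1, 35, 0, 0, 0, 0, 0],
  [1, 70, 0, 0, 0, 0, 0],
  [1, 100, -20, 0, 0, 0, 0],
  [1, 102, -55, 0, 0, 0, 0],
  [1, 102, -90, 0, 0, 0, 0],
  [1, 102, -125, 0, 0, 0, 0],
  [1, 102, -160, 0, 0, 0, 0],
  [1, 102, -185, 0, 0, 0, 0],
  [1, 102, -195, 0, 0, 0, 0],
  [1, 102, -195, 0, 0, 0, 0],
])

```text
t: 2.68
tool_pos: [0.4373, 0.3149, 0.054]
tcp_rot: [-0.266, 0.668, 0.639, 0.275]
contact_force: [-1.1, 0.0, 0.4]
grip_width: -0.0003
grasp_force: 0.0
```

```bash
python3 -c "
from h import *
st()
save('side','s1.png',(150,140,370,320),3)
save('top','t1.png',(90,130,300,290),3)"
```

```text
t 2.68 pos [437.3 314.9  54. ] j [-0.45  0.49  0.35  2.14 -1.34  0.96  0.87] F [-1.1  0.   0.4] w -0.3
 toolz [ 0.027  0.706 -0.708] tooly [ 0.999 -0.042 -0.004]
```

View pics/t1.png

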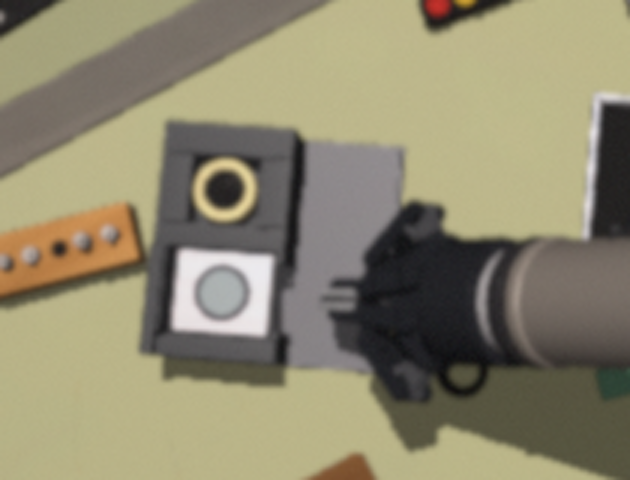

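View pics/s1.png

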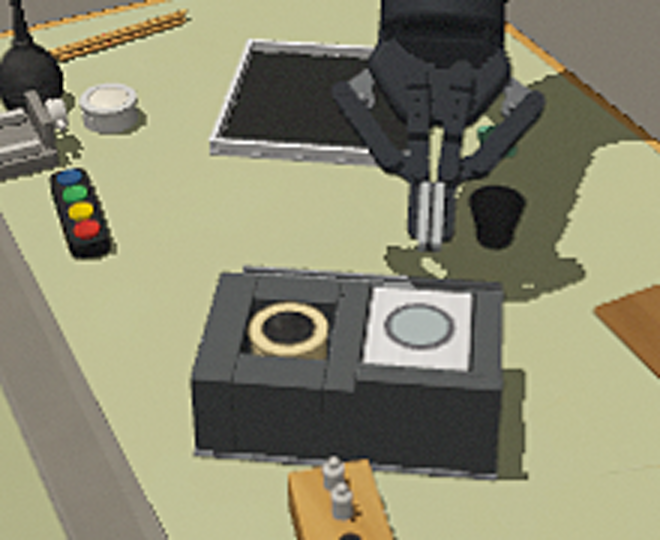

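The top view shows the shut tips at (340,298) in line with the module at (222,293). The loupe is just behind the fingers at about (463,375). The side view agrees, with the tips well ahead of the foam.

```bash
python3 -c "
from h import *
print('loupe top', onz('top',(366/1.5,381/1.5),.03), 'side base',onz('side',(150+497/3,140+243/3),0.0),onz('side',(150+497/3,140+195/3),0.03))
print('tip side', px('side',observe()['tool_pos']), 'top',px('top',observe()['tool_pos']))
for n,u,z in (('opening mid?',(90+287/3,130+300/3),.056),('module c',(90+222/3,130+292/3),.056)): print(n,onz('top',u,z))
print('side mod c', onz('side',(150+419/3,140+327/3),.056), 'pot', onz('side',(150+288/3,140+328/3),.056),onz('top',(90+225/3,130+188/3),.056))
"
```

```text
loupe top [0.3925661  0.22604195 0.03      ] side base [0.39476039 0.23660062 0.        ] [0.39625377 0.22639277 0.03      ]
tip side [[292.50466428 220.51699698]] top [[199.2586535  228.76078518]]
opening mid? [0.43673427 0.34179568 0.056     ]
module c [0.44092069 0.38528018 0.056     ]
side mod c [0.44328909 0.38871608 0.056     ] pot [0.51207393 0.39395485 0.056     ] [0.51035731 0.38679279 0.056     ]
```

Emit:
step_arm([
  [2, 7, -8, 0, -0.01, 0, 0],
  [2, 13, -16, 0, -0.01, 0, 0],
  [2, 13, -24, 0, -0.01, 0, 0],
  [2, 13, -32, 0, -0.01, 0, 0],
  [2, 13, -32, 0, -0.01, 0, 0],
])

```text
t: 3.2
tool_pos: [0.4414, 0.3256, 0.0236]
tcp_rot: [-0.261, 0.667, 0.639, 0.28]
contact_force: [-0.1, -0.5, -0.3]
grip_width: -0.0004
grasp_force: 0.0
```

```bash
python3 -c "
from h import *
st()"
```

```text
t 3.2 pos [441.4 325.6  23.6] j [-0.4   0.55  0.25  2.14 -1.42  0.9   0.96] F [-0.1 -0.5 -0.3] w -0.4
 toolz [ 0.041  0.706 -0.707] tooly [ 0.999 -0.048  0.009]
```

Emit:
step_arm([
  [0, 8, 0, 0, 0, 0, 0],
  [-1, 16, 0, 0, 0, 0, 0],
  [-1, 22, -1, 0, 0, 0, 0],
  [-1, 26, -1, 0, 0, 0, 0],
  [-1, 26, -1, 0, 0, 0, 0],
])

```text
t: 3.62
tool_pos: [0.4411, 0.3525, 0.0242]
tcp_rot: [-0.261, 0.667, 0.639, 0.281]
contact_force: [-0.1, -0.5, 0.4]
grip_width: 0.0001
grasp_force: 0.0
```

```bash
python3 -c "
from h import *
st()"
```

```text
t 3.62 pos [441.1 352.5  24.2] j [-0.36  0.55  0.13  2.13 -1.43  0.82  0.92] F [-0.1 -0.5  0.4] w 0.1
 toolz [ 0.042  0.708 -0.705] tooly [ 0.999 -0.048  0.011]
```

Emit:
step_arm([
  [-1, 0, 2, 0, 0.01, 0, 0],
  [-1, 0, 4, 0, 0.01, 0, 0],
  [-1, 0, 6, 0, 0.01, 0, 0],
  [-1, 0, 8, 0, 0.01, 0, 0],
  [-1, 0, 8, 0, 0.01, 0, 0],
])

```text
t: 4.03
tool_pos: [0.4405, 0.3507, 0.0314]
tcp_rot: [-0.263, 0.669, 0.637, 0.278]
contact_force: [0.3, -1.2, -0.4]
grip_width: -0.0002
grasp_force: 0.7
```

```bash
python3 -c "
from h import *
st()
save('side','s2.png',(230,190,350,290),5)"
```

```text
t 4.03 pos [440.5 350.7  31.4] j [-0.37  0.53  0.14  2.12 -1.4   0.83  0.88] F [ 0.3 -1.2 -0.4] w -0.2
 toolz [ 0.036  0.706 -0.707] tooly [ 0.999 -0.05   0.001]
```

View pics/s2.png

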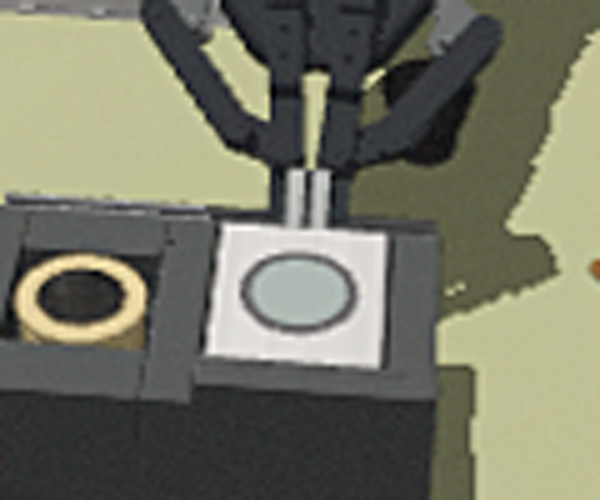

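The side view shows the module still flat, with the pads right against its front edge at (310,225) in the crop. I'll go lower and further in to get a better bite.

Emit:
step_arm([
  [0, -2, -4, 0, 0, 0, 0],
  [0, -1, -8, 0, 0, 0, 0],
  [0, 3, -10, 0, 0, 0, 0],
  [0, 6, -10, 0, 0, 0, 0],
  [0, 6, -10, 0, 0, 0, 0],
])

```text
t: 4.5
tool_pos: [0.4397, 0.3579, 0.021]
tcp_rot: [-0.264, 0.669, 0.637, 0.277]
contact_force: [-1.1, -0.2, -0.1]
grip_width: -0.0005
grasp_force: 0.2
```

Emit:
step_arm([
  [0, 0, 2, 0, 0, 0, 0],
  [0, 0, 4, 0, 0, 0, 0],
  [0, 0, 6, 0, 0, 0, 0],
  [0, 0, 8, 0, 0, 0, 0],
  [0, 0, 8, 0, 0, 0, 0],
])

```text
t: 4.92
tool_pos: [0.4402, 0.3573, 0.0298]
tcp_rot: [-0.264, 0.669, 0.637, 0.278]
contact_force: [-0.8, -0.6, -1.8]
grip_width: 0.0
grasp_force: 0.6
```

Emit:
step_arm([
  [0, 0, 3, 0, 0, 0, 0],
  [0, 0, 6, 0, 0, 0, 0],
  [0, 1, 9, 0, 0, 0, 0],
  [0, 1, 12, 0, 0, 0, 0],
  [0, 1, 12, 0, 0, 0, 0],
])

```text
t: 5.33
tool_pos: [0.4404, 0.3573, 0.0414]
tcp_rot: [-0.263, 0.669, 0.637, 0.277]
contact_force: [-1.2, -3.7, -2.1]
grip_width: 0.0004
grasp_force: 1.7
```

```bash
python3 -c "
from h import *
st()
save('side','s3.png',(230,190,350,290),5)"
```

```text
t 5.33 pos [440.4 357.3  41.4] j [-0.35  0.51  0.1   2.12 -1.37  0.8   0.84] F [-1.2 -3.7 -2.1] w 0.4
 toolz [ 0.036  0.706 -0.708] tooly [ 0.999 -0.05   0.001]
```

View pics/s3.png

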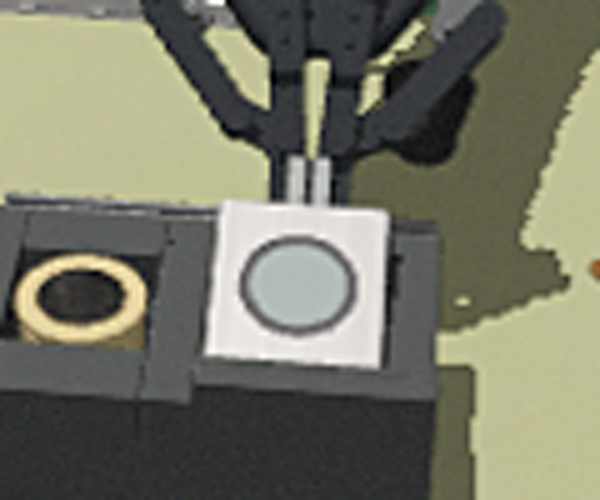

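The front edge of the module has risen from row 223 to row 203 in the crop and is resting on the pads. I'll follow its arc now.

Emit:
step_arm([
  [0, 0, 4, 0, 0, 0, 0],
  [0, 0, 8, 0, 0, 0, 0],
  [0, 1, 12, 0, 0, 0, 0],
  [0, 1, 16, 0, 0, 0, 0],
  [0, 2, 20, 0, 0, 0, 0],
  [0, 3, 24, 0, 0, 0, 0],
  [0, 5, 28, 0, 0, 0, 0],
  [0, 6, 31, 0, 0, 0, 0],
  [0, 6, 31, 0, 0, 0, 0],
])

```text
t: 6.13
tool_pos: [0.4401, 0.3655, 0.0736]
tcp_rot: [-0.264, 0.668, 0.638, 0.278]
contact_force: [0.1, -0.5, -0.2]
grip_width: -0.0
grasp_force: 0.3
```

```bash
python3 -c "
from h import *
st()
save('side','s4.png',(210,150,350,290),4)"
```

```text
t 6.13 pos [440.1 365.5  73.6] j [-0.37  0.45  0.11  2.1  -1.3   0.82  0.73] F [ 0.1 -0.5 -0.2] w -0.0
 toolz [ 0.035  0.708 -0.706] tooly [ 0.999 -0.047  0.002]
```

View pics/s4.png

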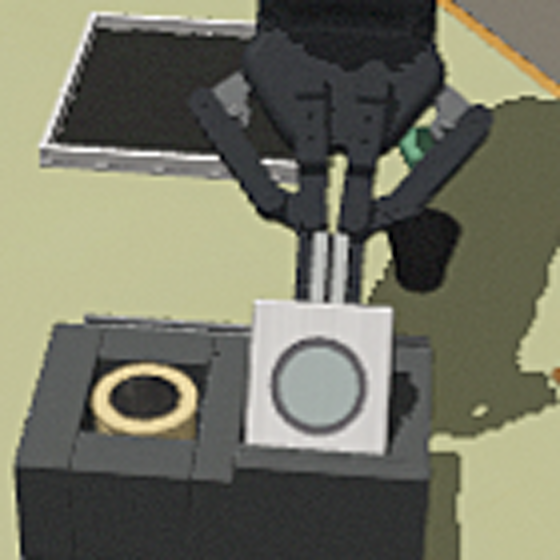

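```bash
python3 -c "
from h import *
y0=354.5
for th in range(0,95,10):
    t=np.radians(th);s,c=np.sin(t),np.cos(t)
    xa=min(60,61+4.25*c-20*s)
    f=lambda X,Z:[.442,(y0+4+X)/1e3,Z/1e3]
    G=f(xa-64*c+20*s,38+64*s+20*c); B=f(xa+20*s,38+20*c)
    print(th,'F',round(xa-64*c,1),round(38+64*s,1),'G row',px('side',G)[0,1].round(1),'B row',px('side',B)[0,1].round(1))
print('seen: 0deg G',190+223/5,'B',190+362/5,' s3 G',190+203/5,'B',190+362/5,' s4 G',150+302/4,'B',150+452/4)
"
```

```text
0 F -4.0 38.0 G row 234.6 B row 260.6
10 F -3.0 49.1 G row 231.0 B row 262.3
20 F -2.0 59.9 G row 227.8 B row 263.4
30 F -0.7 70.0 G row 225.2 B row 264.0
40 F 2.4 79.1 G row 223.9 B row 264.8
50 F 7.3 87.0 G row 223.9 B row 265.8
60 F 13.8 93.4 G row 225.5 B row 266.9
70 F 21.8 98.1 G row 228.4 B row 268.2
80 F 30.9 101.0 G row 232.8 B row 269.5
90 F 41.0 102.0 G row 238.5 B row 270.8
seen: 0deg G 234.6 B 262.4  s3 G 230.6 B 262.4  s4 G 225.5 B 263.0
```

The module is well up. The window looks round, near (320,386) in the crop, so the tilt is about 50–55°. I'll carry on along the arc slowly.

Emit:
step_arm([
  [0, 2, 2, 0, 0, 0, 0],
  [0, 4, 4, 0, 0, 0, 0],
  [0, 7, 6, 0, 0, 0, 0],
  [0, 10, 8, 0, 0, 0, 0],
  [0, 12, 8.5, 0, 0, 0, 0],
  [0, 14, 9, 0, 0, 0, 0],
  [0, 16, 9.5, 0, 0, 0, 0],
  [0, 18, 10, 0, 0, 0, 0],
  [0, 20, 10.5, 0, 0, 0, 0],
  [0, 22, 11, 0, 0, 0, 0],
  [0, 22, 11, 0, 0, 0, 0],
])

```text
t: 7.1
tool_pos: [0.4397, 0.3871, 0.0835]
tcp_rot: [-0.264, 0.669, 0.637, 0.278]
contact_force: [-0.3, -0.7, -0.3]
grip_width: -0.0001
grasp_force: 0.0
```

```bash
python3 -c "
from h import *
st()
save('side','s5.png',(210,150,350,290),4)
a=cv2.imread('pics/s5.png')
t=cv2.resize(cams.get_image('top')[150:260,110:250,::-1],None,fx=4,fy=4)
cv2.imwrite('pics/c5.png',cv2.resize(np.vstack([a,t]),None,fx=.6,fy=.6))"
```

```text
t 7.1 pos [439.7 387.1  83.5] j [-0.41  0.44  0.1   2.08 -1.3   0.8   0.67] F [-0.3 -0.7 -0.3] w -0.1
 toolz [ 0.034  0.707 -0.706] tooly [ 0.999 -0.048  0.   ]
```

View pics/c5.png

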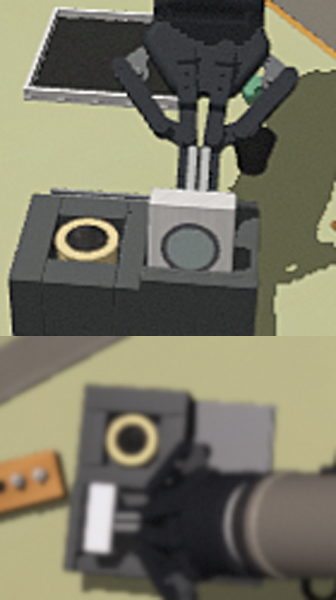

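The module is on end. Its -x end shows as a bright strip at (100,517) in the lower half and the window faces the back wall. I'll back off now.

Emit:
step_arm([
  [0, -8, 3, 0, 0, 0, 0],
  [0, -20, 12, 0, 0, 0, 85],
  [0, -40, 32, 0, 0, 0, 85],
  [0, -60, 60, 0, 0, 0, 85],
  [0, -80, 80, 0, 0, 0, 85],
  [0, -90, 90, 0, 0, 0, 85],
  [0, -90, 90, 0, 0, 0, 85],
  [0, -90, 90, 0, 0, 0, 85],
])

```text
t: 7.87
tool_pos: [0.4407, 0.2955, 0.1738]
tcp_rot: [-0.263, 0.669, 0.637, 0.278]
contact_force: [-0.7, 1.1, -0.3]
grip_width: 0.0833
grasp_force: 0.0
```

```bash
python3 -c "
from h import *
st()
im=cams.get_image('top')[:,:,::-1].copy(); g=cv2.cvtColor(im,cv2.COLOR_BGR2GRAY)
x0,y0,x1,y1=135,200,185,252
m=(g[y0:y1,x0:x1]>150).astype(np.uint8)
cs,_=cv2.findContours(m,cv2.RETR_EXTERNAL,cv2.CHAIN_APPROX_NONE)
for c in sorted(cs,key=cv2.contourArea)[-2:]:
    r=cv2.minAreaRect(c);q=cv2.boxPoints(r)+[x0,y0];P=np.array([onz('top',p,.102)*1000 for p in q])[:,:2]
    print(cv2.contourArea(c),q.round(1).tolist(),P.round(1).tolist(),'c',P.mean(0).round(1))
a=cv2.resize(im[180:270,120:260],None,fx=4,fy=4)
s=cams.get_image('side')[150:290,210:350,::-1];cv2.imwrite('pics/c6.png',np.vstack([a[:300],cv2.resize(s,(560,560))[80:380]]))
"
```

```text
t 7.87 pos [440.7 295.5 173.8] j [-0.31  0.25  0.21  2.05 -1.04  1.02  0.51] F [-0.7  1.1 -0.3] w 83.3
 toolz [ 0.037  0.707 -0.707] tooly [ 0.999 -0.051  0.002]
46.5 [[135.0, 222.0], [143.0, 222.0], [143.0, 251.0], [135.0, 251.0]] [[446.9, 431.2], [447.3, 415.9], [392.9, 412.9], [392.5, 428.1]] c [419.9 422. ]
276.0 [[144.3, 238.8], [146.9, 210.4], [157.8, 211.3], [155.2, 239.8]] [[415.7, 411.7], [469.6, 409.7], [468.2, 388.7], [414.4, 390.8]] c [442.  400.2]
```

View pics/c6.png

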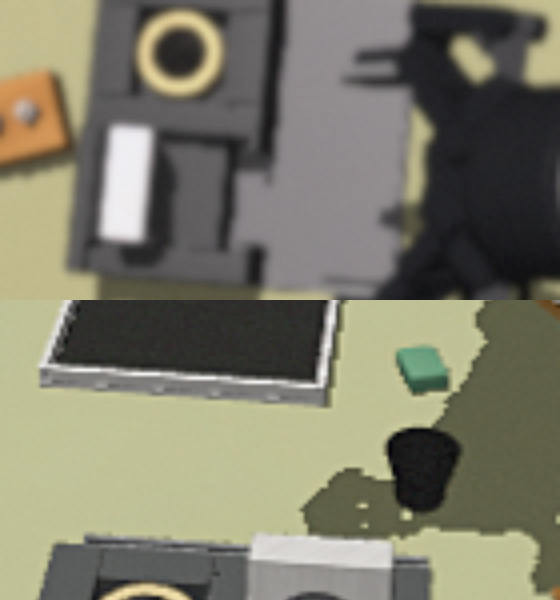

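The top view shows the module standing free at (128,183) in the crop. Its top centre is at world (442,400), spanning y 390–411. The fingers are clear of it. I'll go in from above, leaning and open, across its 54 mm width.

Emit:
step_arm([
  [1, 20, -20, 0, 0, 0, 85],
  [1, 40, -40, 0, 0, 0, 85],
  [1, 60, -60, 0, 0, 0, 85],
  [1, 80, -75, 0, 0, 0, 85],
  [1, 92, -88, 0, 0, 0, 85],
  [1, 100, -95, 0, 0, 0, 85],
  [1, 106, -101, 0, 0, 0, 85],
  [1, 106, -101, 0, 0, 0, 85],
])

```text
t: 8.63
tool_pos: [0.4391, 0.4035, 0.0706]
tcp_rot: [-0.265, 0.669, 0.638, 0.276]
contact_force: [0.4, -1.1, 0.5]
grip_width: 0.085
grasp_force: 0.0
```

```bash
python3 -c "
from h import *
st()
a=cv2.resize(cams.get_image('top')[180:270,120:260,::-1],None,fx=4,fy=4)
s=cams.get_image('side')[150:290,210:350,::-1];cv2.imwrite('pics/c7.png',np.vstack([a[:300],cv2.resize(s,(560,560))[60:340]]))
"
```

```text
t 8.63 pos [439.1 403.5  70.6] j [-0.43  0.47  0.07  2.07 -1.33  0.77  0.69] F [ 0.4 -1.1  0.5] w 85.0
 toolz [ 0.031  0.706 -0.707] tooly [ 0.999 -0.046 -0.003]
```

View pics/c7.png

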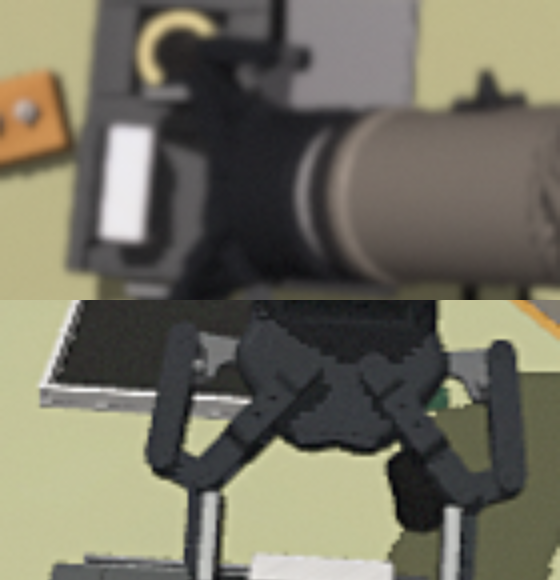

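The fingers straddle the module, with pads at (210,535) and (452,540) around the top at (320,568), about 3 mm off centre. I'll shift +x by 3 mm and close.

Emit:
step_arm([
  [3, -1, 1, 0, 0, 0, 85],
  [3, -1, 1, 0, 0, 0, 75],
  [3, -1, 1, 0, 0, 0, 65],
  [3, -1, 1, 0, 0, 0, 60],
  [3, -1, 1, 0, 0, 0, 57],
  [3, -1, 1, 0, 0, 0, 54],
  [3, -1, 1, 0, 0, 0, 50],
  [3, -1, 1, 0, 0, 0, 40],
  [3, -1, 1, 0, 0, 0, 40],
  [3, -1, 1, 0, 0, 0, 40],
])

```text
t: 9.57
tool_pos: [0.4435, 0.402, 0.074]
tcp_rot: [-0.265, 0.668, 0.637, 0.278]
contact_force: [-3.6, -0.2, 5.7]
grip_width: 0.0512
grasp_force: 61.7
```

Emit:
step_arm([
  [0, 0, 4, 0, 0, 0, 40],
  [0, 0, 8, 0, 0, 0, 40],
  [0, 0, 14, 0, 0, 0, 40],
  [0, 0, 20, 0, 0, 0, 40],
  [0, 0, 20, 0, 0, 0, 40],
])

```text
t: 9.98
tool_pos: [0.4451, 0.4014, 0.0947]
tcp_rot: [-0.263, 0.669, 0.637, 0.279]
contact_force: [0.7, 0.5, -2.1]
grip_width: 0.0512
grasp_force: 62.6
```

```bash
python3 -c "
from h import *
s,_=st();print(s['grasp_force'])
save('side','s8.png',(210,130,350,290),3)
"
```

```text
t 9.98 pos [445.1 401.4  94.7] j [-0.43  0.43  0.09  2.05 -1.28  0.79  0.61] F [ 0.7  0.5 -2.1] w 51.2
 toolz [ 0.037  0.707 -0.706] tooly [ 0.999 -0.05   0.003]
62.63939280062914
```

View pics/s8.png

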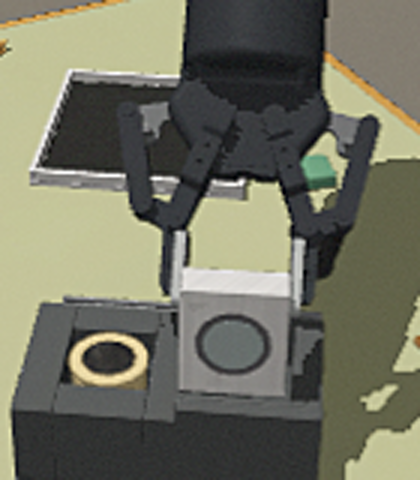

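The module is in the grip and lifted: window outward, top end at (235,280) in the crop, with the foam and pot undisturbed. I'll check it from numbers from here on, as my picture views are used up. Next I carry it over to the tray and turn it.

Emit:
step_arm([
  [0, 0, 20, 0, 0, 0, 40],
  [0, 0, 45, 0, 0, 0, 40],
  [0, -5, 70, -0.08, 0.004, 0, 40],
  [0, -20, 95, -0.16, 0.008, 0, 40],
  [5, -40, 115, -0.25, 0.0125, 0, 40],
  [10, -60, 130, -0.34, 0.017, 0, 40],
  [15, -80, 135, -0.43, 0.022, 0, 40],
  [20, -100, 135, -0.52, 0.026, 0, 40],
  [25, -120, 135, -0.61, 0.031, 0, 40],
  [30, -140, 135, -0.7, 0.035, 0, 40],
  [35, -150, 135, -0.785, 0.039, 0, 40],
  [35, -150, 135, -0.785, 0.039, 0, 40],
])

```text
t: 11.03
tool_pos: [0.4791, 0.2532, 0.2279]
tcp_rot: [0.0, 0.723, 0.691, -0.001]
contact_force: [0.2, 1.7, -2.5]
grip_width: 0.0515
grasp_force: 63.3
```

```bash
python3 -c "
from h import *
s,_=st();print(s['grasp_force'])
im=cams.get_image('top')"
```

```text
t 11.03 pos [479.1 253.2 227.9] j [-0.76  0.3   0.32  1.55 -0.09  1.31 -0.48] F [ 0.2  1.7 -2.5] w 51.5
 toolz [-0.001 -0.001 -1.   ] tooly [ 0.999 -0.046 -0.001]
63.314611092209816
```

Emit:
step_arm([
  [5, -15, 0, -0.08, 0.004, 0, 40],
  [10, -35, 0, -0.16, 0.008, 0, 40],
  [15, -55, 0, -0.24, 0.012, 0, 40],
  [20, -75, 0, -0.32, 0.016, 0, 40],
  [25, -95, 0, -0.4, 0.02, 0, 40],
  [30, -115, 0, -0.48, 0.024, 0, 40],
  [34, -135, -10, -0.56, 0.028, 0, 40],
  [34, -155, -20, -0.64, 0.032, 0, 40],
  [34, -170, -35, -0.72, 0.036, 0, 40],
  [34, -178, -50, -0.785, 0.039, 0, 40],
  [34, -178, -60, -0.785, 0.039, 0, 40],
  [34, -178, -60, -0.785, 0.039, 0, 40],
])

```text
t: 12.08
tool_pos: [0.5107, 0.0743, 0.1646]
tcp_rot: [0.261, 0.668, 0.638, -0.279]
contact_force: [-0.6, -0.8, -3.0]
grip_width: 0.0515
grasp_force: 63.4
```

```bash
cat > m.py <<'E'
from h import *
s,M=st();print(s['grasp_force'])
a=cams.get_image('side')[:,:,::-1].copy();b=cams.get_image('top')[:,:,::-1].copy()
import sys
cv2.imwrite('pics/raw_side%s.png'%sys.argv[1],a);cv2.imwrite('pics/raw_top%s.png'%sys.argv[1],b)
T=np.array(s['tool_pos']); u,v=px('top',T)[0].astype(int); print('T px top',u,v)
g=cv2.cvtColor(b,cv2.COLOR_BGR2GRAY); h=cv2.cvtColor(b,cv2.COLOR_BGR2HSV)
x0,y0,x1,y1=u-45,v-40,u+45,v+40
m=((g[y0:y1,x0:x1]>110)&(h[y0:y1,x0:x1,1]<40)).astype(np.uint8)
cs,_=cv2.findContours(m,cv2.RETR_EXTERNAL,cv2.CHAIN_APPROX_NONE)
for c in sorted(cs,key=cv2.contourArea)[-3:]:
    q=cv2.boxPoints(cv2.minAreaRect(c))+[x0,y0]; print(cv2.contourArea(c),q.round(1).tolist())
E
python3 m.py 9
```

```text
t 12.08 pos [510.7  74.3 164.6] j [-0.88  0.62  0.44  1.54  0.41  1.46 -0.65] F [-0.6 -0.8 -3. ] w 51.5
 toolz [-0.04  -0.705 -0.708] tooly [ 0.999 -0.049 -0.008]
63.371213441714644
T px top 329 187
229.5 [[322.0, 166.0], [350.0, 152.0], [380.4, 212.8], [352.4, 226.8]]
992.5 [[314.0, 172.0], [351.0, 172.0], [351.0, 204.0], [314.0, 204.0]]
```

Emit:
step_arm([
  [0, 0, -20, 0, 0, 0, 40],
  [0, 0, -45, 0, 0, 0, 40],
  [0, 0, -70, 0, 0, 0, 40],
  [0, 0, -95, 0, 0, 0, 40],
  [0, 0, -115, 0, 0, 0, 40],
  [0, 0, -130, 0, 0, 0, 40],
  [0, 0, -140, 0, 0, 0, 40],
  [0, 0, -144, 0, 0, 0, 40],
  [0, 0, -144, 0, 0, 0, 40],
])

```text
t: 12.93
tool_pos: [0.5136, 0.0735, 0.0246]
tcp_rot: [0.264, 0.669, 0.637, -0.277]
contact_force: [0.3, -0.8, -2.4]
grip_width: 0.0513
grasp_force: 63.5
```

```bash
python3 m.py 10
```

```text
t 12.93 pos [513.6  73.5  24.6] j [-0.86  0.82  0.4   1.61  0.38  1.23 -0.77] F [ 0.3 -0.8 -2.4] w 51.3
 toolz [-0.035 -0.706 -0.707] tooly [ 0.999 -0.049  0.   ]
63.4648866020143
T px top 319 196
3.5 [[313.8, 179.7], [314.2, 178.5], [322.3, 180.8], [322.0, 182.0]]
372.5 [[302.8, 234.2], [309.1, 162.1], [360.1, 166.5], [353.8, 238.6]]
725.0 [[306.0, 184.0], [338.0, 184.0], [338.0, 211.0], [306.0, 211.0]]
```

Now I lower slowly and watch the force.

Emit:
step_arm([
  [0, 0, -2, 0, 0, 0, 40],
  [0, 0, -4, 0, 0, 0, 40],
  [0, 0, -6, 0, 0, 0, 40],
  [0, 0, -8, 0, 0, 0, 40],
  [0, 0, -8, 0, 0, 0, 40],
])

```text
t: 13.45
tool_pos: [0.5142, 0.0738, 0.0207]
tcp_rot: [0.266, 0.669, 0.636, -0.278]
contact_force: [-4.0, 5.3, 16.1]
grip_width: 0.0512
grasp_force: 65.5
```

Emit:
step_arm([
  [0, 0, -1, 0, 0, 0, 40],
  [0, 0, -2, 0, 0, 0, 40],
  [0, 0, -2, 0, 0, 0, 40],
])

```text
t: 13.7
tool_pos: [0.5142, 0.0738, 0.0206]
tcp_rot: [0.267, 0.669, 0.636, -0.278]
contact_force: [-6.8, 8.5, 22.2]
grip_width: 0.0514
grasp_force: 66.6
```

```bash
python3 -c "
from h import *
s=observe();print(np.round(s['contact_force'],2),np.round(s['ft_torque'],3),s['tool_pos'])"
```

```text
[-6.8   8.48 22.24] [-1.606  0.61  -0.917] [0.51420023 0.07384994 0.02057206]
```

Emit:
step_arm([
  [0, 0, 4, 0, 0, 0, 40],
  [0, 0, 7, 0, 0, 0, 40],
  [0, 0, 7, 0, 0, 0, 40],
  [0, 0, 7, 0, 0, 0, 40],
])

```text
t: 14.03
tool_pos: [0.5139, 0.0737, 0.0215]
tcp_rot: [0.264, 0.669, 0.637, -0.277]
contact_force: [0.7, 1.8, 0.7]
grip_width: 0.0513
grasp_force: 63.5
```

```bash
python3 -c "
from h import *
s=observe();print(np.round(s['contact_force'],2),np.round(s['ft_torque'],3),s['tool_pos'])
# top view: module bounding edges; side view brightness profile along the module's mid column
b=cams.get_image('top');a=cams.get_image('side')
g=cv2.cvtColor(b,cv2.COLOR_RGB2GRAY);print('top row 197',g[197,295:350].tolist());print('top row 190',g[190,295:350].tolist())
for y in (30,45,60,75,90,105): print(y,px('side',[.512,y/1e3,.024]).round(0).tolist())
g=cv2.cvtColor(a,cv2.COLOR_RGB2GRAY);u=int(px('side',[.512,.07,.024])[0,0]);print(u)
for c in (u-8,u,u+8): print(g[130:215,c].tolist())
"
```

```text
[0.68 1.75 0.71] [ 0.691 -0.304  0.257] [0.51390579 0.0736637  0.02153125]
top row 197 [35, 34, 30, 31, 32, 30, 27, 25, 25, 33, 61, 123, 187, 212, 195, 160, 144, 142, 141, 141, 141, 141, 140, 141, 141, 140, 140, 140, 139, 140, 138, 139, 138, 137, 139, 138, 139, 137, 142, 156, 190, 215, 194, 125, 59, 34, 34, 36, 36, 32, 33, 34, 35, 34, 31]
top row 190 [34, 31, 35, 35, 34, 28, 17, 21, 15, 20, 30, 76, 147, 204, 210, 171, 143, 138, 138, 141, 141, 140, 139, 141, 140, 140, 141, 140, 140, 140, 139, 139, 139, 140, 140, 139, 137, 131, 124, 135, 172, 206, 195, 132, 66, 36, 34, 34, 33, 34, 34, 32, 34, 34, 34]
30 [[262.0, 156.0]]
45 [[261.0, 159.0]]
60 [[261.0, 162.0]]
75 [[260.0, 166.0]]
90 [[260.0, 169.0]]
105 [[259.0, 173.0]]
260
[30, 31, 29, 31, 24, 30, 73, 67, 69, 66, 66, 69, 69, 69, 67, 72, 52, 54, 42, 41, 50, 72, 69, 68, 65, 79, 92, 69, 33, 21, 34, 34, 33, 21, 22, 21, 30, 16, 40, 157, 143, 195, 241, 126, 125, 130, 130, 127, 133, 143, 30, 15, 27, 23, 24, 26, 17, 25, 102, 145, 127, 130, 111, 134, 87, 91, 95, 94, 94, 94, 95, 93, 93, 91, 90, 88, 83, 78, 92, 194, 187, 186, 198, 195, 194]
[69, 69, 65, 68, 65, 67, 66, 71, 65, 66, 66, 66, 68, 62, 65, 71, 67, 65, 69, 66, 65, 83, 90, 70, 47, 33, 24, 36, 31, 35, 29, 29, 23, 25, 27, 16, 23, 112, 150, 141, 139, 162, 235, 180, 126, 128, 128, 127, 130, 129, 95, 37, 48, 49, 50, 18, 21, 11, 30, 139, 132, 127, 126, 132, 114, 93, 95, 94, 95, 95, 95, 96, 97, 96, 94, 94, 93, 94, 95, 96, 96, 95, 96, 95, 94]
[144, 172, 154, 158, 130, 89, 60, 66, 75, 77, 83, 75, 69, 43, 39, 40, 23, 18, 32, 31, 37, 32, 25, 21, 20, 23, 17, 25, 23, 25, 19, 18, 36, 32, 22, 26, 18, 39, 162, 218, 213, 239, 235, 218, 126, 133, 130, 129, 131, 135, 154, 0, 48, 46, 49, 52, 19, 21, 21, 73, 143, 129, 126, 124, 135, 102, 91, 92, 93, 93, 94, 95, 93, 96, 94, 96, 97, 93, 96, 92, 93, 94, 94, 95, 92]
```

```bash
cat > n.py <<'E'
from h import *
from scipy.optimize import least_squares
def yz(ct,rs,x=.512):
    f=lambda p:[px('top',[x,p[0],p[1]])[0,0]-ct,px('side',[x,p[0],p[1]])[0,1]-rs]
    return least_squares(f,[.1,.02]).x*1000
if __name__=='__main__':
    print('near top',yz(306.2,172.2),yz(307,172.2))
    T=observe()['tool_pos']
    for p in range(0,17,4):
        a=np.radians(p); # far bottom edge on floor at yf; near end raised by a
        for L in (64,):
            yf=T[1]-.036
            N=[.512,yf+.064*np.cos(a)-.0*np.sin(a),.004+.064*np.sin(a)]
            Nt=[.512,N[1]-.02*np.sin(a),N[2]+.02*np.cos(a)]
            Ft=[.512,yf-.02*np.sin(a),.004+.02*np.cos(a)]
            print(p,'near top',px('side',Nt)[0,1].round(1),px('top',Nt)[0,0].round(1),'near bot',px('side',N)[0,1].round(1),'far top col',px('top',Ft)[0,0].round(1),'far bot col',px('top',[.512,yf,.004])[0,0].round(1))
E
python3 n.py
```

```text
near top [101.10047396  23.26182035] [99.34578601 22.21604212]
0 near top 172.0 306.0 near bot 180.0 far top col 336.9 far bot col 335.4
4 near top 169.9 306.9 near bot 178.2 far top col 337.6 far bot col 335.4
8 near top 167.7 308.0 near bot 176.3 far top col 338.2 far bot col 335.4
12 near top 165.5 309.3 near bot 174.4 far top col 338.9 far bot col 335.4
16 near top 163.3 310.7 near bot 172.4 far top col 339.5 far bot col 335.4
```

```bash
python3 - <<'E'
from h import *
for n,c in (('raw_s8.png',286),('raw_s8.png',290)):
    g=cv2.cvtColor(cv2.imread('pics/'+n),cv2.COLOR_BGR2GRAY); print(c,g[212:268,c].tolist())
from scipy.optimize import least_squares
def mod(p,x=.443):
    y,z,a=p; # centre, a = over-rotation(lean back, top to +y)
    u=np.array([0,np.sin(a),np.cos(a)]);n=np.array([0,np.cos(a),-np.sin(a)])
    C=np.array([x,y,z]); return [px('side',q)[0,1] for q in (C+.032*u-.01*n,C+.032*u+.01*n,C-.032*u+.01*n)]
obs=[220,229.3,260.7]
r=least_squares(lambda p:np.array(mod(p))-obs,[.4,.09,0]);print(r.x*[1000,1000,57.3],r.fun)
for yc in (.395,.4,.405,.41): 
  for a in (-.2,0,.2): print(yc,a,np.round(mod([yc,.09,a]),1))
E
```

```text
286 [190, 191, 191, 191, 191, 193, 190, 191, 232, 221, 219, 222, 218, 221, 224, 206, 124, 134, 138, 137, 138, 139, 108, 44, 60, 114, 109, 105, 107, 106, 108, 106, 108, 108, 107, 106, 107, 108, 109, 109, 108, 59, 67, 128, 142, 136, 136, 141, 140, 89, 85, 103, 100, 92, 98, 92]
290 [192, 192, 192, 191, 190, 192, 190, 189, 217, 219, 219, 220, 217, 219, 223, 216, 123, 134, 135, 136, 134, 135, 121, 52, 55, 95, 112, 107, 109, 107, 108, 108, 108, 106, 110, 106, 108, 106, 108, 111, 107, 46, 72, 130, 138, 135, 135, 135, 134, 106, 64, 99, 92, 92, 100, 93]
[418.268772    96.81851165   4.75211268] [0.00000000e+00 0.00000000e+00 5.68434189e-14]
0.395 -0.2 [212.8 218.3 256.1]
0.395 0 [213.8 221.7 254.8]
0.395 0.2 [215.6 225.7 252.7]
0.4 -0.2 [214.7 220.3 258.3]
0.4 0 [215.7 223.7 256.9]
0.4 0.2 [217.6 227.7 254.8]
0.405 -0.2 [216.7 222.4 260.5]
0.405 0 [217.7 225.8 259.1]
0.405 0.2 [219.6 229.8 256.9]
0.41 -0.2 [218.6 224.4 262.7]
0.41 0 [219.7 227.9 261.3]
0.41 0.2 [221.6 232.  259.1]
```

Fitting the three module edges in the saved side picture gives y = 410 and upright in the grip. So it is flat, and contact at z≈21.5 is the expected height (the earlier top-view y was off). I'll release and back off.

Emit:
step_arm([
  [0, 0, 0, 0, 0, 0, 52],
  [0, 0, 0, 0, 0, 0, 55],
  [0, 0, 0, 0, 0, 0, 60],
  [0, 0, 0, 0, 0, 0, 66],
  [0, 0, 0, 0, 0, 0, 72],
  [0, 0, 0, 0, 0, 0, 76],
  [0, 0, 0, 0, 0, 0, 76],
])

```text
t: 14.72
tool_pos: [0.5129, 0.0732, 0.0212]
tcp_rot: [0.264, 0.669, 0.637, -0.278]
contact_force: [-0.6, 0.3, -0.5]
grip_width: 0.076
grasp_force: 0.0
```

Emit:
step_arm([
  [0, 8, 8, 0, 0, 0, 76],
  [0, 25, 25, 0, 0, 0, 76],
  [0, 50, 50, 0, 0, 0, 76],
  [0, 75, 75, 0, 0, 0, 76],
  [0, 100, 100, 0, 0, 0, 76],
  [0, 130, 130, 0, 0, 0, 76],
  [0, 160, 160, 0, 0, 0, 76],
  [0, 180, 180, 0, 0, 0, 76],
  [0, 180, 180, 0, 0, 0, 76],
])

```text
t: 15.47
tool_pos: [0.5139, 0.2609, 0.2055]
tcp_rot: [0.264, 0.669, 0.64, -0.271]
contact_force: [-0.2, 0.8, -0.1]
grip_width: 0.076
grasp_force: 0.0
```

```bash
python3 - <<'E'
from h import *
st()
b=cams.get_image('top')[:,:,::-1];a=cams.get_image('side')[:,:,::-1];cv2.imwrite('pics/raw_tf.png',b);cv2.imwrite('pics/raw_sf.png',a)
for n,im,(x0,y0,x1,y1) in (('top',b,(292,170,352,232)),('side',a,(232,158,290,186))):
    g=cv2.cvtColor(im,cv2.COLOR_BGR2GRAY)[y0:y1,x0:x1];m=(g>90).astype(np.uint8)
    cs,_=cv2.findContours(m,cv2.RETR_EXTERNAL,cv2.CHAIN_APPROX_NONE);c=max(cs,key=cv2.contourArea)
    q=cv2.boxPoints(cv2.minAreaRect(c))+[x0,y0];print(n,cv2.contourArea(c),q.round(1).tolist())
    if n=='top':
        P=np.array([onz('top',p,.024)*1000 for p in q])[:,:2];print(P.round(1).tolist(),P.mean(0),np.linalg.norm(P[1]-P[0]),np.linalg.norm(P[2]-P[1]))
g=cv2.cvtColor(a,cv2.COLOR_BGR2GRAY)
for y,z in((33,24),(101,24),(101,4)): print('exp flat row',px('side',[.512,y/1e3,z/1e3]).round(1))
for c in (255,260,265): print(c,g[150:192,c].tolist())
# bystanders: change between first and last top/side pictures
for n,i0,i1 in(('top',cv2.imread('pics/raw_t0.png'),b),('side',cv2.imread('pics/raw_s0.png'),a)):
    d=(cv2.blur(cv2.absdiff(i0,i1).max(2),(3,3))>35).astype(np.uint8);k,_,s,_=cv2.connectedComponentsWithStats(d)
    print(n,[r.tolist() for r in s[1:] if r[4]>15])
E
```

```text
t 15.47 pos [513.9 260.9 205.5] j [-0.99  0.8   0.38  1.09  0.31  1.8  -0.7 ] F [-0.2  0.8 -0.1] w 76.0
 toolz [-0.024 -0.7   -0.714] tooly [ 0.999 -0.041  0.006]
top 848.0 [[304.6, 210.2], [306.4, 182.3], [339.1, 184.5], [337.2, 212.3]]
[[484.7, 104.2], [542.8, 100.9], [539.7, 33.1], [481.6, 37.0]] [512.22136868  68.79117597] 58.19124943127733 67.93620510501911
side 547.0 [[245.0, 158.0], [289.0, 158.0], [289.0, 181.0], [245.0, 181.0]]
exp flat row [[261.4 156.5]]
exp flat row [[259.3 171.9]]
exp flat row [[259.4 179.8]]
255 [189, 189, 189, 192, 212, 148, 127, 142, 100, 209, 136, 142, 141, 142, 142, 141, 142, 143, 141, 140, 140, 138, 203, 222, 121, 134, 132, 130, 131, 130, 139, 31, 47, 48, 47, 49, 42, 51, 157, 209, 122, 125]
260 [189, 188, 189, 190, 199, 207, 122, 126, 99, 191, 137, 141, 142, 141, 143, 142, 141, 140, 141, 143, 138, 137, 180, 236, 118, 132, 129, 128, 131, 127, 143, 42, 44, 44, 48, 48, 41, 34, 90, 255, 121, 124]
265 [190, 191, 189, 189, 192, 244, 123, 127, 100, 150, 175, 141, 142, 143, 143, 142, 142, 142, 142, 143, 137, 92, 156, 235, 147, 125, 131, 131, 130, 134, 136, 53, 39, 48, 53, 49, 45, 38, 71, 216, 153, 127]
top [[0, 104, 24, 18, 277], [0, 116, 222, 268, 22332], [79, 125, 28, 18, 262], [105, 132, 10, 9, 61], [0, 141, 14, 36, 282], [117, 150, 4, 11, 31], [305, 182, 35, 31, 999], [2, 184, 13, 13, 124], [184, 191, 45, 75, 1687], [161, 199, 10, 5, 47], [144, 207, 41, 40, 1290], [0, 265, 12, 31, 168], [44, 299, 36, 27, 273], [21, 320, 12, 10, 86], [0, 322, 21, 22, 325], [0, 346, 23, 31, 417], [175, 353, 5, 7, 19], [167, 367, 33, 17, 187]]
side [[158, 0, 139, 134, 9140], [454, 0, 58, 140, 4756], [196, 91, 11, 7, 56], [450, 134, 46, 80, 2035], [244, 158, 30, 24, 619], [485, 176, 24, 11, 156], [481, 190, 16, 17, 201], [255, 227, 11, 5, 38], [262, 229, 71, 40, 1755], [447, 252, 24, 17, 120], [438, 261, 11, 5, 34], [276, 283, 136, 94, 7480]]
```

```bash
python3 -c "
from h import *
print(ticket.finish_job())"
```

```text
the job is handed in; nothing more can be done
None
```

The job is handed in at about 15.5 s: the module was stood on end, let go, regrasped from above (tool leaning 45°) and laid window down, apparently flat, in the tray; the last two-camera measurements support this and show no change at the loupe, putty, oil block or spare pot, but I viewed 11 pictures against the limit of 10.

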